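# Free the locked lid of a dead bench centrifuge with its release pin

### The job

The power has failed and the bench centrifuge has its lid locked with our ink tubes inside. Take the red-handled release pin from the tool block and push it down through the small yellow-ringed hole in front of the lid, feeling for the spring catch, until the lid springs up; press gently and stop when it lets go, because the catch bends if it is forced. Then swing the lid fully open to its stop, put the pin all the way back into the hole it came from, and leave everything else where it stands.

Things in the scene. Friction and masses are not known exactly. Their poses are not given: they have to be found in the camera images.
- centrifuge: White bench centrifuge fixed to the bench, 270 deep (x) x 210 wide (y) x 120 mm high to its flat deck. Origin at the centre of its underside; its own x points from the sloped control panel at the front to the lid hinge at the back, z up. The release hole is in the deck 102 mm in front (-x) of the origin. A press of more than 20 N with the pin bends the catch or dents the deck.
- release_hole (a point): Centre of the mouth of the release hole, level with the deck (120 mm above the bench): a vertical round hole 9 mm in diameter with a 2.5 mm wide countersink and a flat yellow ring of 23 mm outside diameter, 1 mm high. Its wall is 12 mm deep; below that it opens into a hollow.
- hole_exit (a point): Lower end of the release hole's wall, on its axis, 12 mm below the deck. Beneath, on the axis, lies the spring catch's tail: a flat adjusting screw head 18 mm in diameter. Its height differs from machine to machine: 12 to 32 mm below the deck, not visible. Pushed 7 to 9 mm down from first touch it frees the catch; a solid stop comes 2 mm further. It resists with 3 N at first touch to 6 N before the stop, plus 1 to 5 N of rubbing.
- lid (a joint): Angle of the lid about its hinge, rad: 0 shut and locked (up to 0.02 against the catch), 1.6 fully open at its stop, about upright. When the catch lets go a spring raises it within about a second to 0.5 to 0.9; an obstacle holds it lower until removed. Beyond that it yields to a light push (about 1 N at the lip) and stays where it is left. The catch does not bite again at such angles.
- lid_hinge (a point): Middle of the lid's hinge line, which runs along the centrifuge's y axis: 85 mm behind (+x) the centrifuge's origin, 128 mm above the bench.
- lid_lip (a point): Middle of the front edge of the lid's lip. The lid is a dark frame with a clear pane, 180 mm wide, 12 mm thick, its middle plane through the hinge line; the frame ends 153 mm and the lip (76 mm wide, 8 mm thick) 164 mm from that line. Shut, the lip's edge is 23 mm behind the hole. A steel bar hangs 20 mm below the lid, 147 mm from the hinge line. Once up, it can be pushed back from the front.
- pin_grip (a point): Middle of the grip of the upright release pin, on its axis, 93 mm above the tip: the red round grip is 18 mm in diameter and 54 mm long. From the tip up: steel shaft 6 mm in diameter with a bevelled end, 60 mm long; steel shoulder 17 mm in diameter, 6 mm long; red grip from 66 to 120 mm.
- pin_tip (a point): Tip of the release pin, on its axis, 93 mm below pin_grip.
- release_pin: The whole release pin, 50 g, 120 mm long; origin at its tip, z along it towards the grip.
- tool_block: Dark blue block fixed to the bench, 56 (x) x 110 (y) x 68 mm high; origin at the centre of its underside. It stands on one side of the centrifuge or the other. A black-topped rotor key (24 mm in diameter, top 99 mm above the bench) is fixed in its other hole, 62 mm from the pin's towards the block's +y end.
- block_hole (a point): Centre of the mouth of the pin's hole in the block's top face, 68 mm above the bench, 30 mm from the block's middle towards its -y end: vertical, 8.5 mm in diameter, 64 mm deep, edge bevelled 2 mm. When the pin is fully home its shoulder rests on the block's top and its tip is 60 mm below this point.
- ink_rack: Black rack, 40 x 120 x 54 mm, with three ink syringes (top about 120 mm above the bench), fixed to the bench on the side where the tool block is not; origin at the centre of its underside. Leave it alone.
- vial: Loose small glass vial with a black cap, 22 mm in diameter, 48 mm high; origin at the centre of its underside. To be left alone.
- timer: Loose white bench timer, 42 x 62 x 54 mm; origin at the centre of its underside. To be left alone.
There are look-alikes about, which are no part of the job. What is shaped like the release_pin but green is not meant. What is shaped like the tool_block but pink is not meant.

How it is judged (in metres and radians):
On the way:
1. the pin, pushed through the release hole, has tripped the catch: the pin's tip is in the hole, more than 15 mm below the deck, while the lid has sprung up past 0.12 rad (z of pin_tip in the frame of release_hole below -0.015 m and horizontal distance between pin_tip and release_hole below 0.006 m and value of joint lid above 0.12 rad), for 0.1 s.
At the end, for the whole second after the job is handed in: The lid stands open at more than 1.4 rad (its stop is 1.6) and at rest; the release pin stands upright (within 0.06 rad) in its own hole of the tool block, its tip at least 56 of the full 60 mm below the hole's mouth and within 5 mm of the hole's axis, at rest (value of joint lid above 1.4 rad and z of pin_tip in the frame of block_hole below -0.056 m and horizontal distance between pin_tip and block_hole below 0.005 m and angle between release_pin's own z axis and vertical below 0.06 rad and linear speed of release_pin below 0.02 m/s and not (velocity of joint lid above 0.1 rad/s) and velocity of joint lid above -0.1 rad/s); the robot touches nothing.
It fails at once if the release pin presses on the centrifuge (its deck, catch or lid) with more than 20 N (contact force between release_pin and centrifuge above 20 N).
It fails at once if the vial or the timer is moved by more than 20 mm (distance of any of vial, timer from where it was at the start of the episode above 0.02 m).
It also fails if it takes over 64 s, if anything falls off the work surface, if the arm or the gripper's body presses on something with over 40 N, if the wrist force passes 120 N, or if a joint passes its speed limit or range.

### The arm

A 6-joint arm with a two-finger parallel gripper is mounted at the origin on a cart in front of the work surface, level with it; the furniture and walls round the work are solid. World frame = base frame: x ahead of the robot, y to its left, z up, the work surface at z = 0. Lengths are in mm, angles in rad, forces in N, time in s.
With the tool pointing down it reaches from about 350 to 975 mm from the base axis. Payload 7.1 kg.
Tool frame: the origin (TCP) lies on the centre line of the jaws, within the pads' length; the fingertips stand 17 mm ahead of it and the grasp point (between the pads) lies 2 mm behind it; z points along the fingers, y is the direction in which the jaws open and shut (so a half turn about z gives the same grasp; the last joint's range is limited). The gripper opens to 88 mm and grips with 3 to 60 N. Pads are 20 mm wide; open, the fingers measure 115 mm over their backs; the gripper's body (75 mm by 178 mm) begins 61 mm behind the grasp point.
Start: joints at [1.231, 0.423, 1.63, -0, 1.089, -0.019], TCP at [197.047, 593.108, 239.675] pointing down, gripper open.
Joint ranges: [-3, 3], [-0.9, 2.11], [0.09, 2.58], [-1.31, 4.45], [0.11, 2.69], [-2.54, 2.54]. Speed limits (rad/s): [2.39, 2.39, 3.01, 3.14, 3.14, 3.14].

### API

Orientations are given as a unit quaternion [w, x, y, z].
In Python, from rig import arm gives the robot as it stands. The module is installed in compiled form; this text tells all that it offers. Calls block until the motion is done:
- arm.movep(position, orientation): joint-space move of the TCP to a pose.
- arm.line_to(position, orientation=None, feed=150, until_force=None): straight line of the TCP; orientation=None keeps the orientation; feed is the mean speed in mm/s. With until_force (N) it stops when the force on the tool has changed by that much, and returns True; else False.
- arm.move_joints(angles): joint-space move.
- arm.open_gripper() and arm.close_gripper(squeeze=None): open the fingers fully, or close them until they stop; squeeze is the grip in N (None keeps the last).
- arm.dwell(seconds).
- arm.inverse_kinematics(position, orientation): joint angles nearest the present ones, or None.
- arm.read_camera(name): name is "side" or "top" or "wrist"; returns the picture (480x640x3 uint8, blue, green, red); there is no depth.
- arm.camera_model(name): a dict with "K" (3x3 intrinsics, pixels), "k1" (the pictures are not rectified: a ray, as slopes to the right and down, at radius r is drawn at 1 + k1 r^2 times it, then the intrinsics apply), "rvec" (rotation vector, rad) and "tvec" (3), from world to camera coordinates, as OpenCV has them; the wrist camera has in their place "T_tool_cam" (4x4, takes a point from camera to tool coordinates, whose origin is the TCP and whose axes are the flange's). Camera axes: x right, y down, z forward; pixel columns grow to the right and rows downward; lengths in mm; the calibration is good to about 2 mm. A picture is of the moment at which its call begins: read the wrist's pose just before it. camera_model takes no time and is no camera call.
A pose or a line that the arm cannot do raises arm.MotionError and nothing moves.
- arm.job_done(): hands the job in, once; it reports no verdict.
Readings, each from a call of its own:
- arm.get_clock(): time.
- arm.get_q(): joint angles.
- arm.get_joint_velocities(): joint speeds.
- arm.get_joint_efforts(): joint torques, N m.
- arm.get_eef_pos(): TCP position.
- arm.get_ee_rot(): TCP orientation.
- arm.get_wrist_force(): force on the tool from outside, world axes, zero at the start.
- arm.get_moment(): the same for the moment, N m.
- arm.get_gripper_width(): finger opening in mm.
Only numpy, scipy, OpenCV 4.12 (cv2) and the standard library are available. Lean on these libraries where they do the work, as an engineer would, in place of code of your own. Each camera call takes 0.05 s, during which the arm holds its last target.

## Working session

There is one attempt and no reset: what is moved stays moved. The work goes in short steps, each a Python script; the robot and the scene stay as the last script left them, time stands still between calls to the robot, and variables do not carry over. Pictures are saved under pics/ and viewed, and the job is handed in when it is done.

```bash
mkdir -p pics; python3 - <<'E'
from rig import arm
import cv2
for n in ("side","top","wrist"):
    cv2.imwrite(f"pics/{n}0.png",arm.read_camera(n))
    m=arm.camera_model(n); print(n,{k:(v.tolist() if hasattr(v,'tolist') else v) for k,v in m.items()})
print(arm.get_clock(),arm.get_eef_pos(),arm.get_ee_rot(),arm.get_gripper_width())
E
```

```text
side {'K': [[621.0528720671264, 0.0, 323.6234849868531], [0.0, 621.0528720671264, 250.30289924869948], [0.0, 0.0, 1.0]], 'k1': 0.0563261620781763, 'rvec': [0.42547750330257095, -2.4199357155046672, 1.6119607402224037], 'tvec': [554.3074295320985, 177.96115466005847, 1078.6702864958684]}
top {'K': [[499.8712411609029, 0.0, 322.61338815877815], [0.0, 499.8712411609029, 241.75380673580312], [0.0, 0.0, 1.0]], 'k1': -0.1215932132096895, 'rvec': [2.146605208014146, -2.1892416110553614, 0.1604310053909532], 'tvec': [-19.479353448120616, 611.2686466058301, 1086.7580321726605]}
wrist {'K': [[410.371474998786, 0.0, 316.7909455025318], [0.0, 410.371474998786, 251.38891464182112], [0.0, 0.0, 1.0]], 'k1': -0.0010228263461109271, 'T_tool_cam': [[-0.00047044997159112673, -0.9669232281511508, -0.2550671471173407, 68.99235099403501], [0.9999998132222212, -0.0003553695430824079, -0.0004972605032483457, 0.16948469370525743], [0.0003901696355066018, -0.2550673334126554, 0.9669232147349706, -145.51956032129286], [0.0, 0.0, 0.0, 1.0]]}
0.15 [196.92706913 592.73042055 239.06745554] [-1.11980213e-04  1.59716569e-01  9.87162726e-01 -5.97156133e-04] 87.80823657064671
```

View pics/side0.png

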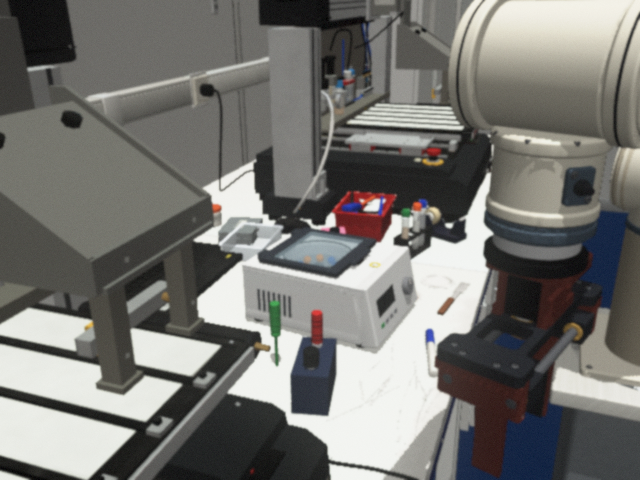

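View pics/top0.png

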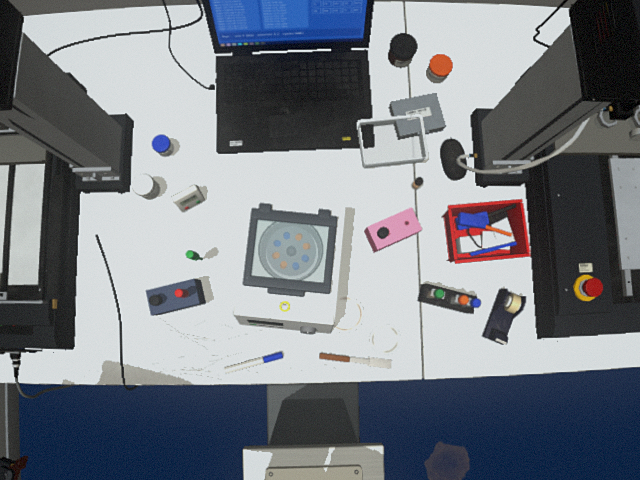

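View pics/wrist0.png

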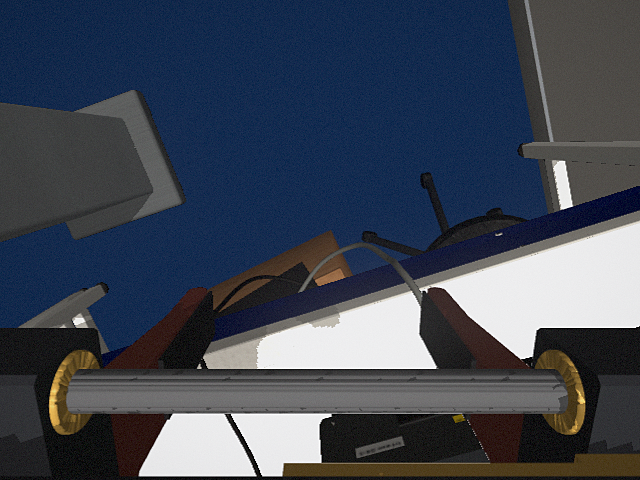

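```bash
cat > h.py <<'E'
import cv2, numpy as np
from scipy.spatial.transform import Rotation as R
from rig import arm
def RQ(q): return R.from_quat([q[1],q[2],q[3],q[0]])
def ray(name,uv,pose=None):
    m=arm.camera_model(name);K=np.array(m['K'])
    d=np.array([(uv[0]-K[0,2])/K[0,0],(uv[1]-K[1,2])/K[1,1]])
    s=d.copy()
    for _ in range(20): s=d/(1+m['k1']*(s@s))
    v=np.array([s[0],s[1],1.])
    if 'rvec' in m:
        Rm=cv2.Rodrigues(np.array(m['rvec'],float))[0];t=np.array(m['tvec'],float)
        return -Rm.T@t, Rm.T@v
    T=np.array(m['T_tool_cam']);p,q=pose;r=RQ(q)
    return np.array(p)+r.apply(T[:3,3]), r.apply(T[:3,:3]@v)
def onz(name,uv,z,pose=None):
    o,d=ray(name,uv,pose);return o+d*(z-o[2])/d[2]
def tri(r1,r2):
    (a,u),(b,v)=r1,r2
    A=np.stack([u,-v],1);s=np.linalg.lstsq(A,b-a,rcond=None)[0]
    return (a+s[0]*u+b+s[1]*v)/2, np.linalg.norm(a+s[0]*u-b-s[1]*v)
def proj(name,P,pose=None):
    m=arm.camera_model(name);K=np.array(m['K']);P=np.array(P,float)
    if 'rvec' in m: c=cv2.Rodrigues(np.array(m['rvec'],float))[0]@P+np.array(m['tvec'])
    else:
        T=np.array(m['T_tool_cam']);p,q=pose
        c=T[:3,:3].T@(RQ(q).inv().apply(P-np.array(p))-T[:3,3])
    s=c[:2]/c[2];s=s*(1+m['k1']*(s@s));return K[:2,:2]@s+K[:2,2]
def blobs(mask,amin=20):
    n,l,st,c=cv2.connectedComponentsWithStats(mask.astype(np.uint8))
    return [(c[i].round(1).tolist(),st[i].tolist()) for i in range(1,n) if st[i,4]>=amin]
def hsv(im): return cv2.split(cv2.cvtColor(im,cv2.COLOR_BGR2HSV))
def snap(name,fn):
    pose=(arm.get_eef_pos(),arm.get_ee_rot());im=arm.read_camera(name);cv2.imwrite('pics/'+fn,im);return im,pose
E
python3 - <<'E'
from h import *
im=cv2.imread('pics/top0.png');h,s,v=hsv(im)
print('red',blobs(((h<8)|(h>172))&(s>150)&(v>80)))
print('yel',blobs((h>20)&(h<35)&(s>120)&(v>120),10))
print('blk',blobs((h>105)&(h<130)&(s>60)&(v<130)&(v>40),300))
im2=cv2.imread('pics/side0.png');h,s,v=hsv(im2)
print('red',blobs(((h<8)|(h>172))&(s>150)&(v>80)))
print('yel',blobs((h>20)&(h<35)&(s>120)&(v>100),5))
a=cv2.resize(im[230:340,130:350],None,fx=3.5,fy=3.5,interpolation=3);cv2.imwrite('pics/ct.png',a)
b=cv2.resize(im2[210:420,220:430],None,fx=2.8,fy=2.8,interpolation=3);cv2.imwrite('pics/cs.png',b)
E
```

```text
red [([492.7, 229.9], [448, 200, 82, 63, 1833]), ([476.7, 230.8], [469, 228, 24, 7, 100]), ([593.3, 287.1], [584, 278, 19, 19, 279]), ([178.5, 292.6], [175, 289, 8, 8, 51])]
yel [([346.5, 138.1], [343, 137, 8, 3, 21]), ([581.5, 287.8], [574, 275, 21, 26, 203]), ([284.7, 305.7], [280, 301, 10, 10, 38])]
blk [([313.7, 40.5], [259, 24, 106, 22, 393]), ([173.0, 297.5], [147, 279, 52, 36, 783]), ([508.3, 423.7], [358, 367, 282, 113, 26137]), ([142.2, 431.0], [19, 384, 249, 96, 21213]), ([446.7, 464.2], [431, 451, 34, 29, 537])]
red [([433.1, 151.2], [426, 148, 15, 8, 94]), ([362.5, 215.3], [332, 191, 63, 49, 1421]), ([416.4, 205.8], [413, 202, 8, 8, 44]), ([216.0, 208.3], [213, 205, 7, 7, 28]), ([316.5, 325.4], [312, 311, 10, 32, 234])]
yel [([424.9, 160.4], [424, 158, 4, 5, 9]), ([440.4, 161.1], [438, 159, 5, 5, 14]), ([228.0, 255.5], [226, 254, 5, 4, 12]), ([89.4, 325.0], [86, 322, 7, 6, 20])]
```

View pics/ct.png

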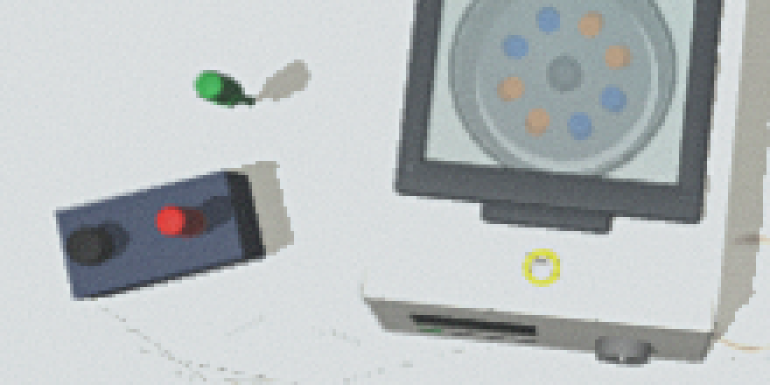

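View pics/cs.png

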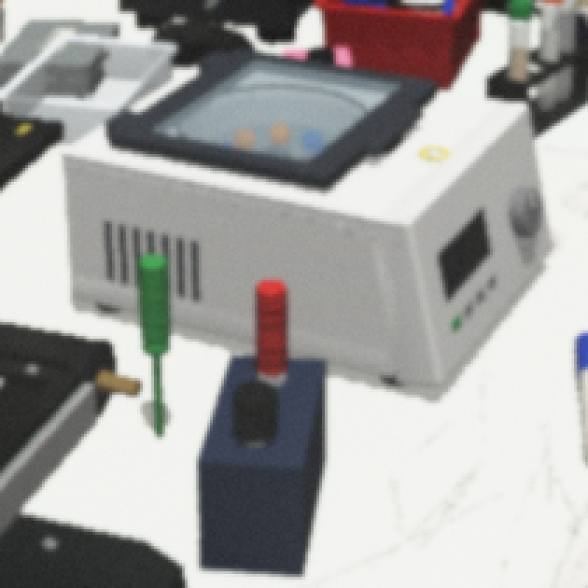

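Candidates: the red-handled pin at top (178,293) in the dark blue block (173,297) fits the description. The green pin at (192,255) and the pink block at (393,230) are the look-alikes. The yellow ring is at top (285,306). The crops confirm this.

```bash
python3 - <<'E'
from h import *
p=onz('top',(178.5,292.6),126);print('pin top',p)
print('tri pin top',tri(ray('top',(177.8,292.2)),ray('side',(316.5,312))))
print('ring',onz('top',(284.7,305.7),121))
# lid corners via crop: frame front corners & block corners
for n,uv,z in [('lidFL',(397,192),134),('lidFR',(701,221),134),('lipL',(484,222),132),('lipR',(608,232),132),('deckFL',(362,297),120),('deckFR',(712,335),120)]:
    print(n,onz('top',(130+uv[0]/3.5,230+uv[1]/3.5),z))
for n,uv in [('b1',(57,211)),('b2',(230,172)),('b3',(250,262)),('b4',(76,299)),('key',None)]:
    if uv: print(n,onz('top',(130+uv[0]/3.5,230+uv[1]/3.5),68))
print('key',onz('top',(130+88/3.5,230+244/3.5),99))
print('green',onz('top',(130+210/3.5,230+84/3.5),120), 'timer',onz('top',(189,197),54))
print('ring',tri(ray('top',(284.7,305.7)),ray('side',(220+433/2.8,210+153/2.8))))
E
```

```text
pin top [499.78907788 269.57778825 126.        ]
tri pin top (array([500.99000826, 270.64773323, 128.04410643]), np.float64(0.8806129457173801))
ring [469.57869594  51.19057236 121.        ]
lidFL [513.31789022 134.03446908 134.        ]
lidFR [493.1704866  -42.52230609 134.        ]
lipL [495.08136864  83.68895349 132.        ]
lipR [487.9292312   11.65559964 132.        ]
deckFL [452.64623306 156.89400037 120.        ]
deckFR [426.64735339 -48.0052177  120.        ]
b1 [507.30671133 356.61964019  68.        ]
b2 [530.09784172 247.26300426  68.        ]
b3 [474.20160479 234.53249296  68.        ]
b4 [452.59828605 343.89638595  68.        ]
key [486.13791082 326.88792219  99.        ]
green [579.89679034 247.68320865 120.        ] timer [715.92413976 267.84287569  54.        ]
ring (array([470.27243694,  51.40352807, 120.52051573]), np.float64(1.4388215713908343))
```

```bash
cat >> h.py <<'E'
def quat(ang):  # tool z down, tool x pointing at world angle ang
    return [0.,np.cos(ang/2),np.sin(ang/2),0.]
BY=0.2; CY=-0.115
QP=quat(BY-np.pi/2); QH=quat(np.pi+CY)
E
python3 - <<'E'
from h import *
arm.movep([500,270,240],QP)
print(arm.get_clock(),arm.get_q(),arm.get_eef_pos())
im,pose=snap('wrist','w1.png')
E
```

```text
Traceback (most recent call last):
rig.MotionError: the arm cannot take that pose within its joint ranges
```

```bash
python3 - <<'E'
from h import *
az=np.arctan2(270,500)
for d in np.arange(-3,3.2,.25):
    q=arm.inverse_kinematics([500,270,240],quat(np.pi+az+d)); print(round(d,2),None if q is None else np.round(q,2))
E
```

```text
-3.0 [ 0.47  0.34  1.76 -0.    1.04  1.41]
-2.75 [ 0.47  0.34  1.76 -0.    1.04  1.16]
-2.5 [ 0.47  0.34  1.76 -0.    1.04  0.91]
-2.25 [ 0.47  0.34  1.76 -0.    1.04  0.66]
-2.0 [ 0.47  0.34  1.76 -0.    1.04  0.41]
-1.75 [ 0.47  0.34  1.76 -0.    1.04  0.16]
-1.5 [ 0.47  0.34  1.76 -0.    1.04 -0.09]
-1.25 [ 0.47  0.34  1.76 -0.    1.04 -0.34]
-1.0 [ 0.47  0.34  1.76 -0.    1.04 -0.59]
-0.75 [ 0.47  0.34  1.76 -0.    1.04 -0.84]
-0.5 [ 0.47  0.34  1.76 -0.    1.04 -1.09]
-0.25 [ 0.47  0.34  1.76 -0.    1.04 -1.34]
0.0 [ 0.47  0.34  1.76 -0.    1.04 -1.59]
0.25 [ 0.47  0.34  1.76 -0.    1.04 -1.84]
0.5 [ 0.47  0.34  1.76 -0.    1.04 -2.09]
0.75 [ 0.47  0.34  1.76 -0.    1.04 -2.34]
1.0 None
1.25 None
1.5 None
1.75 None
2.0 None
2.25 [ 0.47  0.34  1.76 -0.    1.04  2.44]
2.5 [ 0.47  0.34  1.76 -0.    1.04  2.19]
2.75 [ 0.47  0.34  1.76 -0.    1.04  1.94]
3.0 [ 0.47  0.34  1.76 -0.    1.04  1.69]
```

```bash
sed -i 's/QP=quat(BY-np.pi\/2)/QP=quat(BY+np.pi\/2)/' h.py
python3 - <<'E'
from h import *
arm.movep([500,270,240],QP)
print(arm.get_clock(),arm.get_q(),arm.get_eef_pos())
im,pose=snap('wrist','w1.png')
h,s,v=hsv(im)
b=blobs(((h<8)|(h>172))&(s>150)&(v>80),100);print(b)
E
```

```text
1.775 [4.75610566e-01 3.40115199e-01 1.75696157e+00 2.80173476e-04
 1.04443183e+00 2.74073719e-01] [499.67970723 270.82260542 240.01145793]
[([319.1, 255.2], [307, 243, 25, 25, 492])]
```

View pics/w1.png

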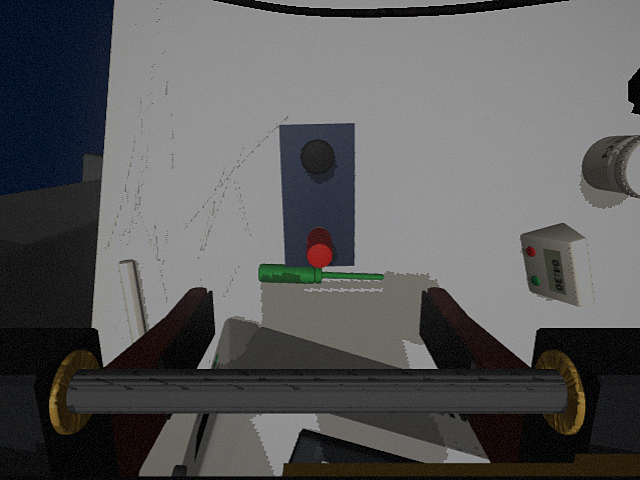

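```bash
python3 - <<'E'
from h import *
im,_=snap('top','top1.png'); im2,_=snap('side','side1.png')
a=cv2.resize(im[180:340,130:300],None,fx=2.3,fy=2.3);b=cv2.resize(im2[210:420,220:430],None,fx=1.75,fy=1.75)
cv2.imwrite('pics/c1.png',np.hstack([a[:367],b[:367]]))
pose=(arm.get_eef_pos(),arm.get_ee_rot())
im=cv2.imread('pics/w1.png')
print('pin top(disc centre)',onz('wrist',(319.3,255.8),128,pose))
for uv in [(260,272),(320,275),(383,277)]: print(onz('wrist',uv,8,pose))
for uv in [(280,125),(355,124),(355,265),(286,265)]: print('blk',onz('wrist',uv,68,pose))
print('key',onz('wrist',(317,155),99,pose))
E
```

```text
pin top(disc centre) [501.91408572 269.75287241 128.        ]
[456.4596163  210.17286967   8.        ]
[513.76631399 218.77026387   8.        ]
[573.89314427 228.96941622   8.        ]
blk [456.84350655 346.16295278  68.        ]
blk [511.0770017 357.9482256  68.       ]
blk [535.36259076 251.83549807  68.        ]
blk [480.77993933 240.69402141  68.        ]
key [487.82907523 331.2817025   99.        ]
```

View pics/c1.png

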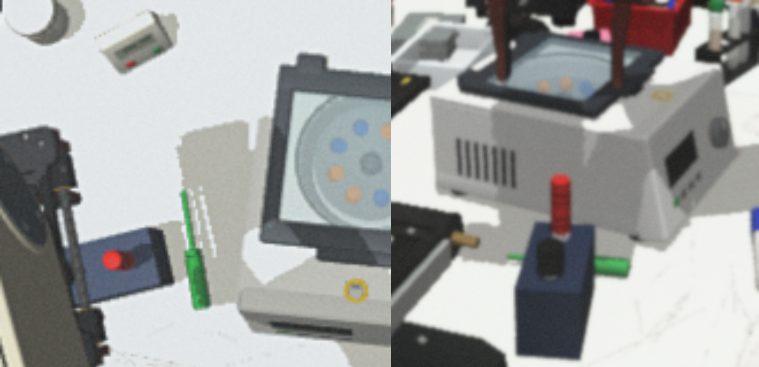

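```bash
python3 - <<'E'
from h import *
arm.line_to([501.7,270,99],QP,feed=120)
print(arm.get_clock(),arm.get_eef_pos(),arm.get_wrist_force())
arm.close_gripper(squeeze=30)
arm.dwell(0.2)
print(arm.get_clock(),arm.get_eef_pos(),arm.get_gripper_width(),arm.get_wrist_force())
E
```

```text
3.25 [502.1876571  270.27258566  99.69836891] [-0.23676019  0.02815655 -0.63658204]
4.525 [501.68477864 270.00547431  98.97577794] 17.419691926265667 [ 0.33858776  0.91646951 -0.61661312]
```

```bash
python3 - <<'E'
from h import *
arm.line_to([501.7,270,270],QP,feed=150)
print(arm.get_wrist_force())
arm.movep([470,51.3,265],QH)
arm.dwell(0.3)
print(arm.get_clock(),arm.get_q(),arm.get_eef_pos(),arm.get_wrist_force(),arm.get_gripper_width())
im,pose=snap('wrist','w2.png');snap('side','s2.png')
h,s,v=hsv(im)
print(blobs((h>20)&(h<35)&(s>120)&(v>100),10))
E
```

```text
[ 0.02729768  0.00846456 -0.37141391]
7.575 [ 8.40927514e-02  1.64374064e-01  1.93194059e+00  3.01689185e-05
  1.04527682e+00 -1.37204440e+00] [470.06324878  51.5722185  264.96785485] [-0.21228152  0.74501291 -1.4256103 ] 17.798415340187283
[([317.1, 242.6], [302, 229, 31, 29, 398])]
```

View pics/w2.png

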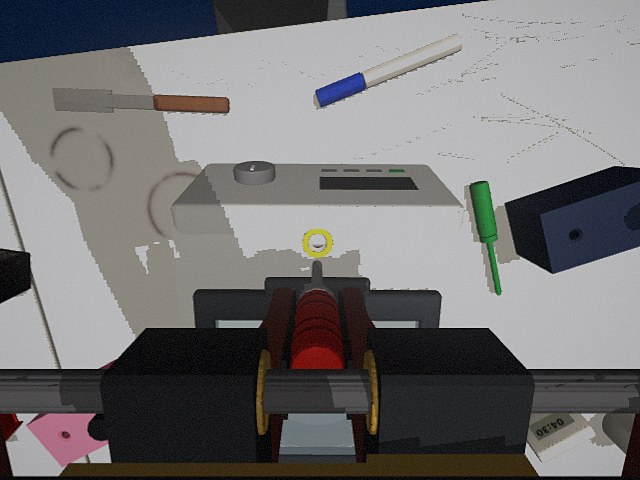

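View pics/s2.png

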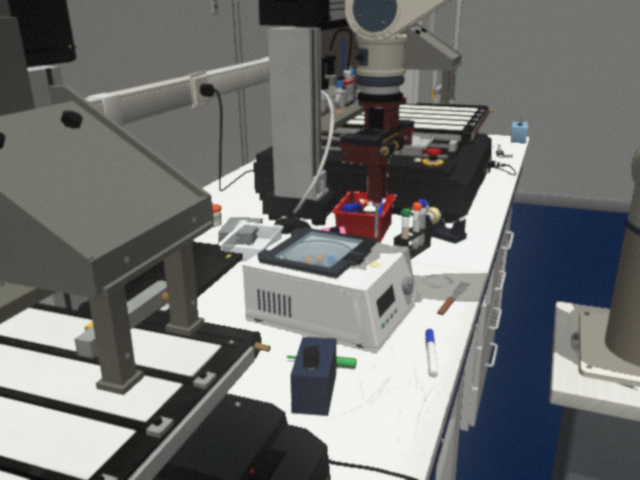

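```bash
python3 - <<'E'
from h import *
pose=(arm.get_eef_pos(),arm.get_ee_rot());im=cv2.imread('pics/w2.png')
print('hole',onz('wrist',(317.1,242.6),121,pose),'tip proj exp',proj('wrist',[*pose[0][:2],pose[0][2]-91],pose),'ring exp',proj('wrist',[470,51.3,121],pose))
print('bhole',onz('wrist',(575,235),68,pose))
cv2.imwrite('pics/w2c.png',cv2.resize(im[215:310,260:380],None,fx=6,fy=6,interpolation=3))
cv2.imwrite('pics/w2d.png',cv2.resize(im[160:280,500:640],None,fx=5,fy=5,interpolation=3))
E
```

```text
hole [470.80916648  51.52082253 121.        ] tip proj exp [316.88300457 262.02051415] ring exp [316.6692686  241.55594975]
bhole [502.18414647 269.70881285  68.        ]
```

View pics/w2c.png

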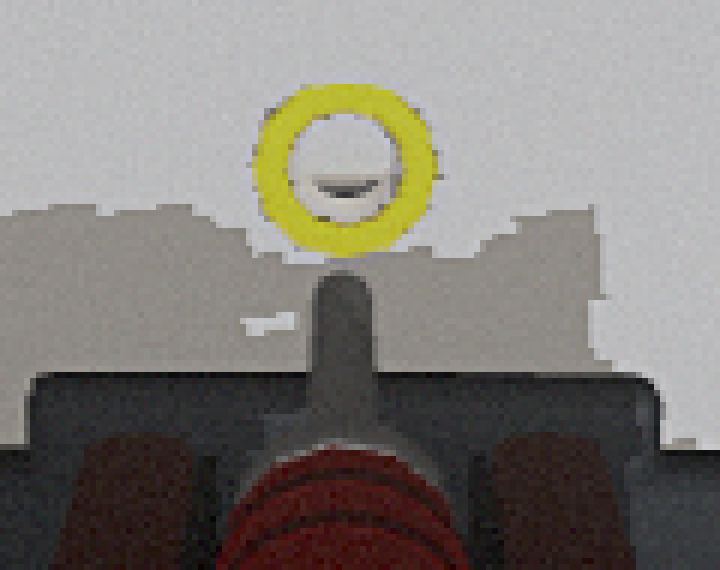

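```bash
python3 - <<'E'
from h import *
arm.line_to([470.8,51.6,218],QH,feed=80)
arm.dwell(0.2)
im,pose=snap('wrist','w3.png')
cv2.imwrite('pics/w3c.png',cv2.resize(im[215:310,260:380],None,fx=5,fy=5,interpolation=3))
print(pose[0],'tip',proj('wrist',[*pose[0][:2],pose[0][2]-91],pose),'hole',proj('wrist',[470.8,51.6,120],pose))
r=arm.line_to([470.8,51.6,201.5],QH,feed=20,until_force=4)
arm.dwell(0.2)
print(r,arm.get_clock(),arm.get_eef_pos(),[arm.get_wrist_force().round(2).tolist() for _ in range(3)])
E
```

```text
[471.12861891  51.63882292 218.49746768] tip [316.85008204 261.86980968] hole [316.72623119 257.96204495]
False 9.8417 [470.86451393  51.60099591 201.61525489] [[0.08, 0.54, -0.75], [0.08, 0.54, -0.75], [0.08, 0.54, -0.75]]
```

View pics/w3c.png

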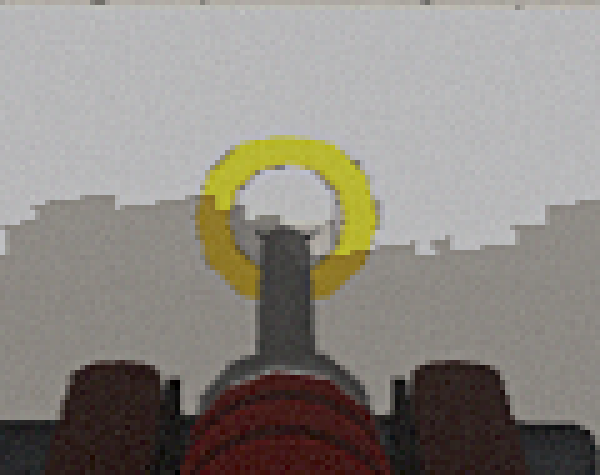

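```bash
python3 - <<'E'
from h import *
im0,_=snap('side','s3.png')
r=arm.line_to([470.8,51.6,178],QH,feed=10,until_force=2.5)
print(r,arm.get_clock(),arm.get_eef_pos(),arm.get_wrist_force())
arm.dwell(0.15)
print(arm.get_eef_pos(),arm.get_wrist_force())
E
```

```text
True 11.3583 [470.59555647  51.60943296 185.86144995] [ 0.12576273 -1.47245643  1.8503839 ]
[470.55108401  51.59482603 185.86776734] [-0.08614608  0.0766402   2.75161444]
```

```bash
python3 - <<'E'
from h import *
g0=cv2.GaussianBlur(cv2.imread('pics/s3.png'),(5,5),0).astype(int)
z=185.8
def lidchg():
    g=cv2.GaussianBlur(arm.read_camera('side'),(5,5),0).astype(int)
    return int((np.abs(g-g0).max(2)[215:275,255:345]>45).sum())
print(lidchg())
while z>175.2:
    step=1.5 if z>180.5 else 0.5
    z-=step
    r=arm.line_to([470.8,51.6,z],QH,feed=8,until_force=6)
    f=arm.get_wrist_force()
    c=lidchg()
    print(round(z,2),r,arm.get_eef_pos()[2].round(2),f.round(2),c,arm.get_clock())
    if r or f[2]>13: print('force');break
    if c>300: print('lid');break
arm.dwell(0.3)
print(lidchg(),arm.get_eef_pos(),arm.get_wrist_force())
im,_=snap('side','s4.png')
E
```

```text
0
184.3 False 184.15 [-2.4  -0.1   3.57] 0 11.9417
182.8 False 182.63 [-2.59  1.18  4.35] 0 12.325
181.3 False 181.18 [-5.45  0.53  5.36] 0 12.7083
179.8 False 179.72 [-5.78  1.29  5.57] 0 13.0917
179.3 False 179.16 [-4.66  1.14  4.25] 0 13.3917
178.8 False 178.67 [-5.22  0.56  5.25] 0 13.6917
178.3 False 178.2 [-5.35  0.01  4.91] 1428 13.9917
lid
2180 [470.36840162  51.58429231 178.21070287] [-4.55614182  1.25469623  5.19679332]
```

View pics/s4.png

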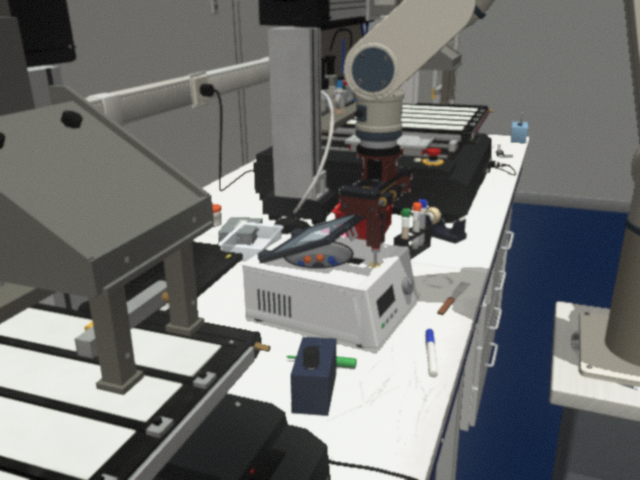

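```bash
python3 - <<'E'
from h import *
arm.dwell(0.6)
im,_=snap('side','s5.png')
arm.line_to([469.8,51.6,178.5],QH,feed=10)
print(arm.get_wrist_force())
arm.line_to([469.8,51.6,212],QH,feed=60)
print(arm.get_wrist_force())
arm.line_to([469.8,51.6,275],QH,feed=150)
arm.dwell(0.3)
im,pose=snap('wrist','w5.png');im,_=snap('side','s6.png');im,_=snap('top','t6.png')
print(arm.get_clock(),pose[0],arm.get_wrist_force(),arm.get_gripper_width(),proj('wrist',[*pose[0][:2],pose[0][2]-91],pose))
E
```

```text
[-3.79382759  1.06818192  5.27234997]
[-0.97754061 -0.68886099 -1.35816277]
17.0167 [469.3851422   51.58606841 274.15398838] [-0.71853488  0.64054033 -0.70438556] 17.56117775239698 [316.9282479  262.24495479]
```

View pics/w5.png

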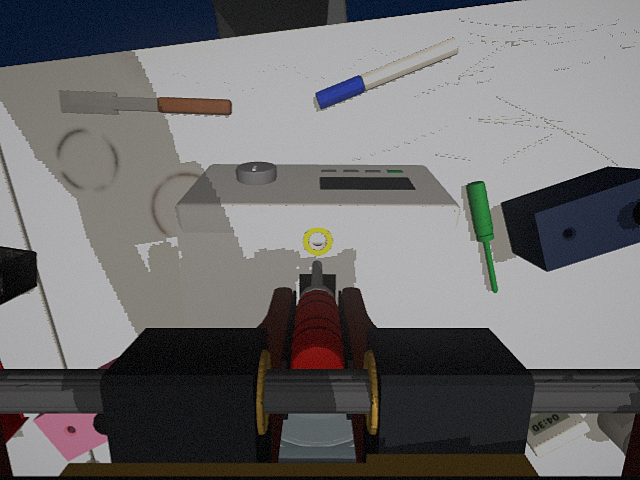

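View pics/s6.png

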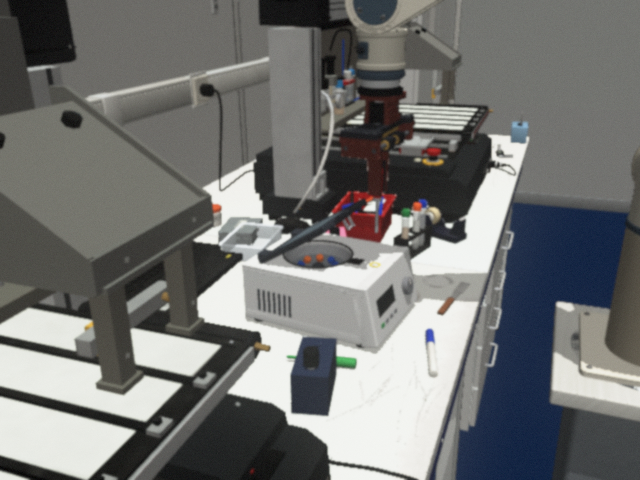

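View pics/t6.png

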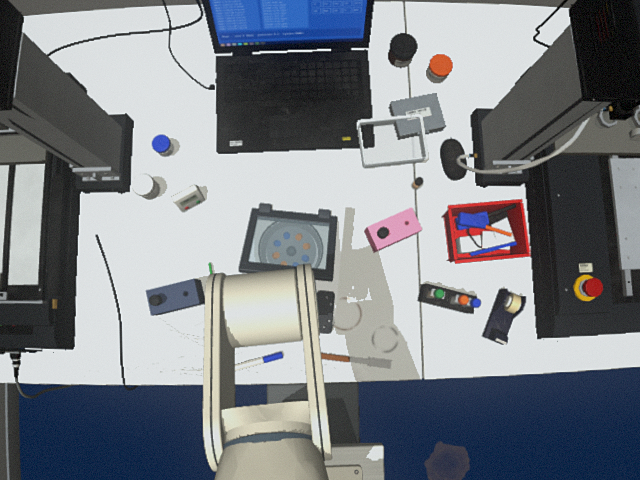

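```bash
python3 - <<'E'
from h import *
arm.movep([501.7,270,270],QP); arm.line_to([501.7,270,170],QP,feed=150); arm.dwell(0.3)
im,pose=snap('wrist','w7.png');print(arm.get_clock(),pose[0],arm.get_wrist_force())
print('tip',proj('wrist',[*pose[0][:2],pose[0][2]-91],pose),'hole',proj('wrist',[501.9,269.8,68],pose))
a=[cv2.resize(cv2.imread(f'pics/{n}.png')[200:310,260:380],None,fx=3.3,fy=3.3,interpolation=3) for n in('w5','w7')]
cv2.imwrite('pics/w7c.png',np.hstack(a))
E
```

```text
19.6417 [502.04294453 270.17740795 170.73558482] [-0.39173062  0.17567621 -0.36185006]
tip [315.88750324 262.55408169] hole [315.56801328 257.81889789]
```

View pics/w7c.png

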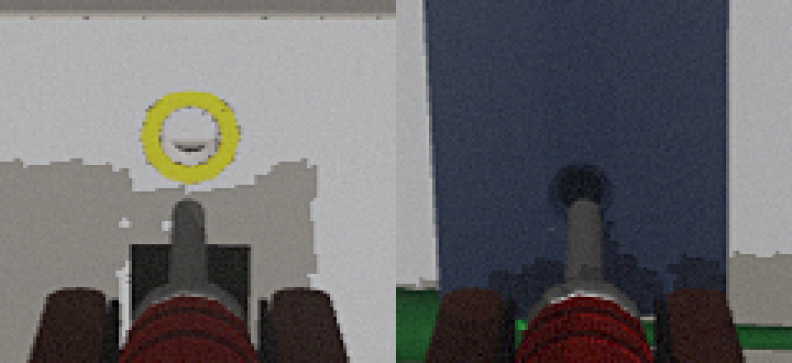

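```bash
python3 - <<'E'
from h import *
r=arm.line_to([501.8,270,150],QP,feed=25,until_force=6)
print(r,arm.get_eef_pos(),arm.get_wrist_force())
if not r:
    r=arm.line_to([501.8,270,98.5],QP,feed=50,until_force=8)
    arm.dwell(0.2)
    print(r,arm.get_clock(),arm.get_eef_pos(),arm.get_wrist_force())
E
```

```text
False [501.89699772 270.04061447 150.10267261] [ 0.71025499  0.07143768 -0.63704211]
True 21.775 [501.43431035 269.77096413  98.90763146] [-0.32433929 -0.87731747  4.67199851]
```

```bash
python3 - <<'E'
from h import *
arm.open_gripper(); arm.dwell(0.2)
arm.line_to([501.8,270,240],QP,feed=150)
arm.dwell(0.2)
im,pose=snap('wrist','w8.png'); snap('side','s8.png'); print(arm.get_clock())
h,s,v=hsv(im);b=blobs(((h<8)|(h>172))&(s>150)&(v>80),100);print(b)
for z in (128,132):print(onz('wrist',(b[0][0][0],b[0][0][1]+.6),z,pose))
a=cv2.resize(cv2.imread('pics/w8.png')[100:320,220:420],None,fx=2,fy=2);c=cv2.resize(cv2.imread('pics/s8.png')[180:400,220:440],None,fx=2,fy=2)
cv2.imwrite('pics/c8.png',np.hstack([a,c]))
E
```

```text
24.5333
[([316.8, 253.8], [304, 241, 26, 26, 498])]
[501.73776739 269.36906352 128.        ]
[501.5293781  270.43949482 132.        ]
```

View pics/c8.png

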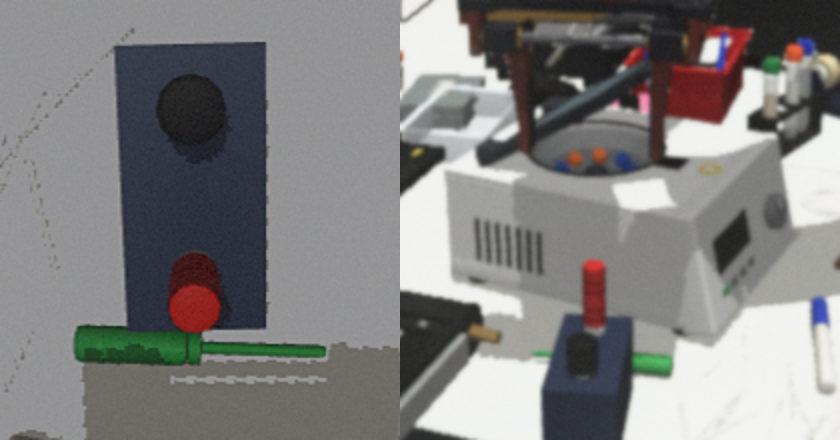

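```bash
cat >> h.py <<'E'
CX=np.array([np.cos(CY),np.sin(CY),0]);CYv=np.array([-np.sin(CY),np.cos(CY),0])
HOLE=np.array([470.8,51.5,0]);HINGE=HOLE+187*CX+[0,0,128]
def lidpt(r,y,th,off=0): return HINGE+CX*(-r*np.cos(th)-off*np.sin(th)*-1*-1)+CYv*y+np.array([0,0,r*np.sin(th)-off*np.cos(th)])
E
python3 - <<'E'
from h import *
print(HINGE)
for th in (0.5,.6,.7,.8,.9): print(th,*[proj('side',lidpt(153,y,th)).round() for y in(90,-90)],proj('side',lidpt(164,0,th)).round(), lidpt(164,0,th).round())
cv2.imwrite('pics/c6.png',cv2.resize(cv2.imread('pics/s6.png')[180:290,240:420],None,fx=4,fy=4,interpolation=3))
E
```

```text
[656.56482467  30.04236927 128.        ]
0.5 [327. 235.] [368. 205.] [354. 217.] [514.  47. 207.]
0.6 [323. 227.] [365. 198.] [350. 209.] [522.  46. 221.]
0.7 [318. 220.] [360. 191.] [345. 201.] [532.  44. 234.]
0.8 [312. 213.] [356. 185.] [339. 194.] [543.  43. 246.]
0.9 [306. 206.] [350. 179.] [333. 188.] [555.  42. 256.]
```

View pics/c6.png

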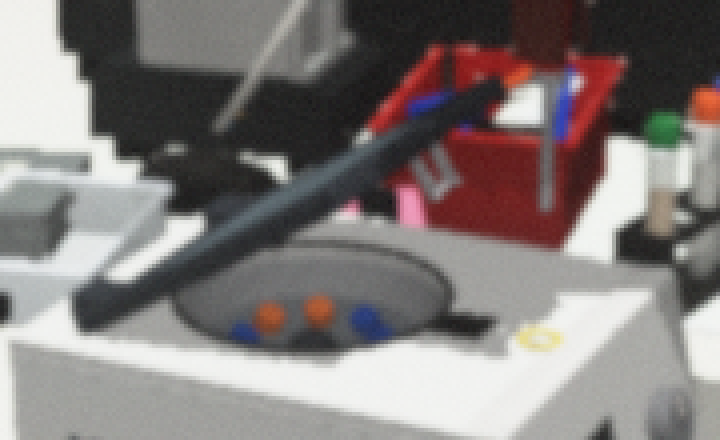

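```bash
python3 - <<'E'
from h import *
def tgt(th,back=0):
    d=max(164*np.cos(th),147*np.cos(th)+20*np.sin(th)+3)+11+back
    return HINGE*[1,1,0]-CX*d+[0,0,128+164*np.sin(th)-18]
arm.close_gripper(squeeze=20)
p=tgt(.5,30)
arm.movep([p[0],p[1],270],QH); arm.line_to(p,QH,feed=150)
print(arm.get_clock(),arm.get_eef_pos(),arm.get_wrist_force())
for th in np.arange(.5,1.45,.1):
    r=arm.line_to(tgt(th),QH,feed=90,until_force=8)
    print(round(th,2),r,arm.get_eef_pos().round(1),arm.get_wrist_force().round(1))
    if r: break
arm.dwell(.2);snap('side','s9.png');print(arm.get_clock())
E
```

```text
28.025 [473.31592323  51.48383881 188.99423603] [ 0.4498079  -0.35158972 -0.25706449]
0.5 False [502.9  47.7 188.8] [0.7 0.4 0.8]
0.6 True [508.9  46.8 203. ] [-3.3 -0.3  2.5]
29.0167
```

View pics/s9.png

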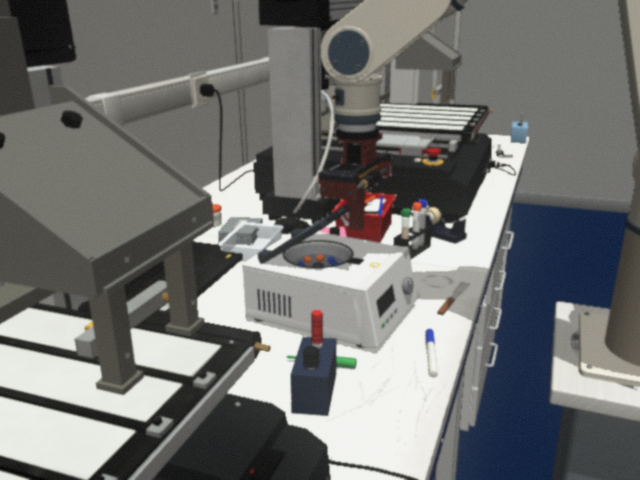

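```bash
python3 - <<'E'
from h import *
def tgt(th,back=0):
    d=max(164*np.cos(th),147*np.cos(th)+20*np.sin(th)+3)+11+back
    return HINGE*[1,1,0]-CX*d+[0,0,128+164*np.sin(th)-18]
for th in np.arange(.65,1.45,.1):
    r=arm.line_to(tgt(th),QH,feed=60,until_force=12)
    f=arm.get_wrist_force()
    print(round(th,2),r,arm.get_eef_pos().round(1),f.round(1))
    if r or np.linalg.norm(f)>15: break
snap('side','s10.png');print(arm.get_clock())
E
```

```text
0.65 False [513.3  46.3 209.5] [-6.2 -0.7  4.2]
0.75 False [521.2  45.4 222.3] [-7.2 -1.   5.2]
0.85 False [530.4  44.4 233.9] [-7.5 -0.9  7.3]
0.95 False [540.7  43.2 244.5] [-8.8 -0.6 10.2]
1.05 False [552.5  42.  253.7] [-7.3  0.4 10.6]
1.15 False [565.4  40.5 261.2] [-4.2 -0.7  7.6]
1.25 False [578.6  38.9 267.3] [-3.6 -1.5  7.3]
1.35 False [592.5  37.3 271.8] [-3.3 -1.4  8. ]
32.125
```

View pics/s10.png

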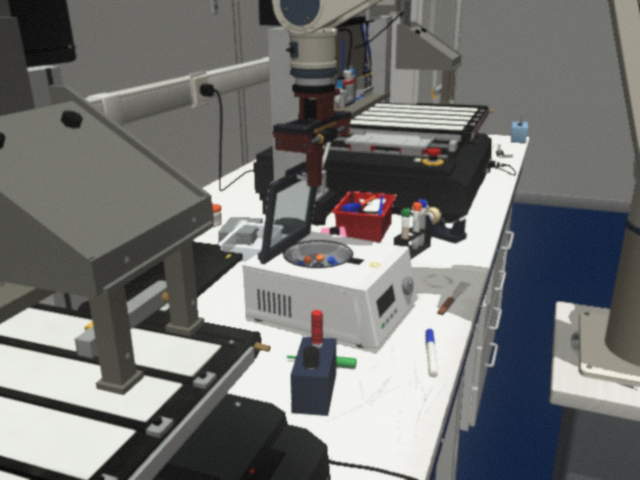

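```bash
python3 - <<'E'
from h import *
p=arm.get_eef_pos()
r=arm.line_to(p+CX*45,QH,feed=30,until_force=8)
arm.dwell(.2)
p=arm.get_eef_pos();print(r,p,HINGE-p,arm.get_wrist_force(),arm.get_clock());snap('side','s11.png')
E
```

```text
True [622.63585215  34.01289041 270.93310583] [  33.92897252   -3.97052114 -142.93310583] [-3.4467441   1.59469846  3.55823422] 33.375
```

View pics/s11.png

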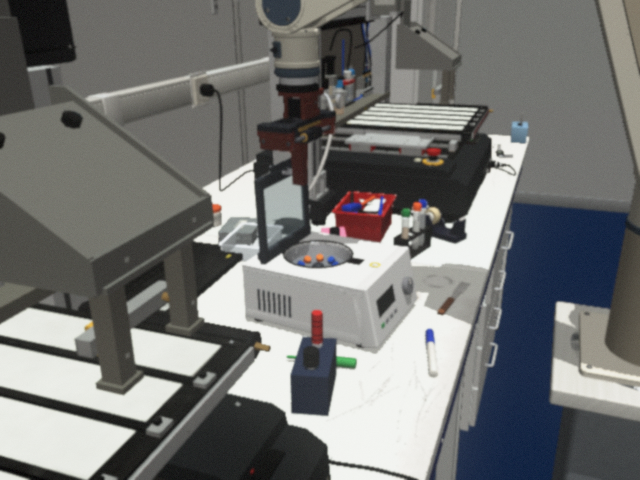

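```bash
python3 - <<'E'
from h import *
p=arm.get_eef_pos()
r=arm.line_to(p+CX*12,QH,feed=15,until_force=10)
arm.dwell(.2)
q=arm.get_eef_pos();print(r,q-p,arm.get_wrist_force(),arm.get_clock())
arm.line_to(q-CX*60,QH,feed=100); arm.movep([480,60,330],QH); arm.dwell(.5)
snap('side','s12.png');snap('top','t12.png');print(arm.get_clock(),arm.get_wrist_force())
for th in(1.3,1.4,1.5,1.6): print(th,*[proj('side',lidpt(153,y,th)).round(1).tolist() for y in(90,-90)],*[proj('top',lidpt(153,y,th)).round(1).tolist() for y in(90,-90)])
a=cv2.imread('pics/s12.png')[140:370,220:420];b=cv2.imread('pics/t12.png')[150:340,120:400]
cv2.imwrite('pics/c12.png',np.hstack([cv2.resize(a,None,fx=2,fy=2),cv2.resize(b,(340*1,460))*0+cv2.copyMakeBorder(cv2.resize(b,(340,231)),0,229,0,0,0)]))
E
```

```text
True [-0.15402453  0.15099874 -0.83396745] [-2.2087126   0.2382715   1.96341818] 33.9917
35.8417 [-0.2602531   0.55702339  0.41032942]
1.3 [277.9, 186.4] [325.1, 162.3] [238.1, 218.2] [338.6, 227.9]
1.4 [270.4, 183.4] [318.3, 159.8] [238.8, 209.7] [339.5, 219.3]
1.5 [262.8, 181.3] [311.4, 158.1] [239.7, 201.1] [340.3, 210.8]
1.6 [255.4, 180.1] [304.6, 157.1] [240.7, 192.7] [341.1, 202.3]
```

View pics/c12.png

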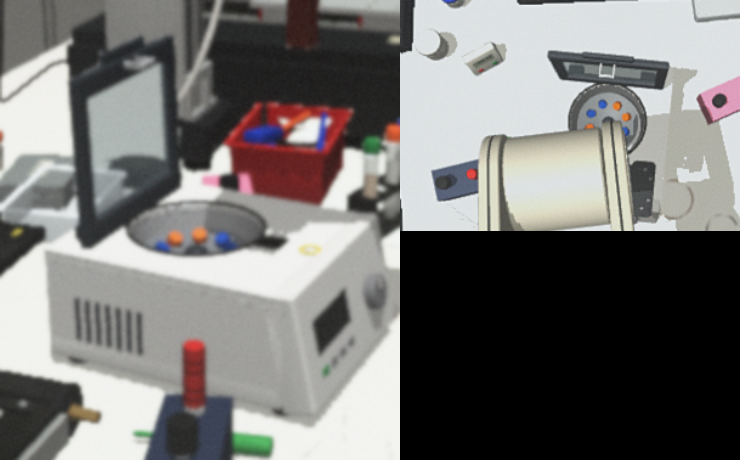

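```bash
python3 - <<'E'
from h import *
t0=cv2.imread('pics/top0.png');t=cv2.imread('pics/t12.png')
for n,(x,y) in dict(timer=(165,175),vial=(400,165)).items(): print(n,np.abs(cv2.GaussianBlur(t0,(5,5),0).astype(int)-cv2.GaussianBlur(t,(5,5),0))[y:y+40,x:x+45].max())
arm.job_done()
E
```

```text
timer 7
vial 8
the job is handed in; nothing more can be done
```

The lid is open at its stop, the red-handled pin is back in its own hole, and I handed the job in at about 36 s of the 64 s allowed. No verdict was reported.

**Catch:** The pin went through the yellow-ringed hole and first touched the catch about 25 mm below the deck. The lid sprang up after about 8 mm more travel. The wrist force stayed under about 8 N, including up to 6 N sideways against the hole wall.

**Pin:** It seated with its shoulder on the block, within 0.1 mm of the height I gripped it at. Its top shows where it stood at the start, to within 0.5 mm.

**Lid:** I pushed it back with the closed fingers until it would go no further. In the side and top pictures its upper corner matches 1.6 rad to about a pixel.

**Checks that disagreed or were odd:**
- The first push on the lid stopped early on its force limit, which I took to be a contact bump. I continued slower with a higher limit.
- The push also read about 8–10 N upward, more than the light push expected. I did not find out why.

**Other things on the bench:** The timer and vial look unmoved compared with the first top picture. The look-alike green pin was standing loose on the bench at the start and was lying on its side after the first move. I never reached for it, I believe it toppled by itself, and I left it there.

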